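Put the thin dip rod back in its narrow-necked bottle

ROBOT

A 7-joint arm with a two-finger parallel gripper is mounted at the origin on the work surface. World frame = base frame: x ahead of the robot, y to its left, z up, the work surface at z = 0. Lengths are in mm, angles in rad, forces in N, time in s.
With the tool pointing down it reaches from about 350 to 900 mm from the base axis. Payload 19.9 kg.
Tool frame: the origin (TCP) lies between the finger pads; the fingertips stand 22 mm ahead of it and the grasp point (between the pads) lies 3 mm ahead of it; x points along the fingers, z is the direction in which the jaws open and shut, and the axes are right-handed (so a half turn about x gives the same grasp; the last joint's range is limited). The gripper opens to 94 mm and grips with 3 to 60 N. Pads are 16 mm wide; open, the fingers measure 119 mm over their backs; the gripper's body (75 mm by 177 mm) begins 78 mm behind the grasp point.
Start: joints at [1.153, 0.417, -0.01, 1.614, 0.005, 1.111, -0.053], TCP at [229.379, -581.366, 227.425] pointing down, gripper open.
Joint ranges: [-2.81, 2.81], [-0.39, 2.02], [-1.27, 1.25], [0.06, 2.57], [-1.19, 4.33], [0.19, 2], [-2.82, 2.82]. Speed limits (rad/s): [1.89, 1.89, 2.39, 2.39, 3.01, 3.01, 3.01].

INTERFACE

Orientations are given as a 3x3 rotation matrix whose columns are the frame's x, y, z axes.
In Python, from cell import status, get_image, job_done, models gives the robot as it stands.
- The arm moves only by the tool carry_out, never from a script. Its argument "series" is text: rows parted by semicolons, each of 6 numbers parted by spaces: the shift along the tool's x, y, z in mm, then the turn, a rotation vector about the tool's x, y, z in rad. In form: x y z wx wy wz; .... A call has 1 to 5 rows; each row shifts and turns the pose as measured when the row begins, along the tool's axes as they then stand; what a row does not reach is not made up. A row lasts 1/8 s, in which the tool goes at most 62.5 mm and 10.7 degrees, less where a joint would pass 70% of its speed; a pose out of reach is approached as far as the arm can. A call with a gripper value outside its range is refused whole. "grip" is the closure, from -1 (fully open) to 1 (shut), so that 0 is half open, set as the call begins (left out, the last holds). The fingers move at their own pace and stop on an object; the grip force is fixed at half the most. Time passes only in rows, so rows that do not move let the fingers close. It gives the time, the measured TCP pose, the force and the opening at its end, in the units of the state.
- status.sense(): the state, without advancing time (a new reading comes with each control period).
- get_image(name): name is "side" or "top"; returns a dict with "img" (400x640x3 uint8, blue, green, red), "z_map" (400x640 float32, mm along the optical axis (not along the pixel's ray), 0 where there is no reading), "fx", "fy", "cx", "cy" (pixels), "camera_from_world" (4x4, takes a point from world to camera coordinates). Camera axes: x right, y up, looking along -z (the intrinsics and any distortion apply to the point x, -y, -z); pixel columns grow to the right and rows downward; lengths in mm; the calibration is good to about 2 mm. A picture is of the moment at which its call begins.
- job_done(): hands the job in, once; it reports no verdict.
Trained networks look in a picture, given as the dict that the camera call returned (one of the last four; its "shot" number tells which), for a name from the list of things; names that differ only in an ending like _2 or _b are one class to them, and where a whole thing is asked for, a point or a joint stands for the part that bears it (a point fixed in the world has none). Each returns a list of dicts, best first, with "score" (0 to 1); they miss things now and then, are a little off and sometimes report something else, mostly with a low value. They report only what shows in the picture. A call takes as long as a camera call. They do not tell look-alikes from the thing itself.
- models.outline_of(query, picture): "region" (400x640 bool, what is visible of it) and "location" ([column, row] in pixels, amid what is visible of it).
The state is a dict: "clock": time; "q": joint angles; "dq": joint speeds; "joint_efforts": joint torques, N m; "tcp_pos": TCP position; "orientation": TCP orientation; "ft_force": force on the tool from outside, world axes, zero at the start; "ft_torque": the same for the moment, N m; "opening": finger opening in mm.
Only numpy, scipy, OpenCV 4.12 (cv2) and the standard library are available. Lean on these libraries where they do the work, as an engineer would, in place of code of your own. Each camera call takes 0.05 s, during which the arm holds its last target. There are 200 camera calls.

TASK

Take the thin dip rod out of the wooden rack by its black grip and push its steel rod straight down into the narrow neck of the aluminium bottle. Keep hold of it until its collar rests on the bottle's rim, then let go, so that it stays there with the bottle standing upright on the bench. Leave the thick rod in the rack and the wide-mouthed jar where they are.

Things in the scene. Friction and masses are not known exactly. Their poses are not given: they have to be found in the camera images.
- thin_rod_grip (a point): Thin dip rod (80 g), hangs upright by its collar in a wooden rack. Top to bottom, all round: black grip 16 mm wide, 60 mm tall; steel collar 44 mm wide, 6 mm thick; steel rod 8 mm wide, reaching 70 mm below the collar. This point: middle of the grip, on its axis, 30 mm below its top, 36 mm above the collar's underside, 106 mm above the rod's tip. z points up the rod; yaw means nothing.
- bottle_mouth (a point): Empty aluminium bottle (350 g, loose), 95 mm tall, body 68 mm wide up to 53 mm height, sloping shoulder, narrow neck 33 mm wide outside over the top 20 mm; round opening 25 mm wide, 89 mm deep. This point: centre of the opening at rim level, 95 mm above the bench. z points up the bottle.
- thick_rod_grip (a point): Thick dip rod, a bystander in the same rack: grip 26 mm wide, 60 mm tall; collar 60 mm wide; rod 18 mm wide. This point: middle of its grip, 36 mm above the collar's underside. The fixed rack is 230 mm long, 64 mm wide, 100 mm high; its two 26 mm holes, one rod in each, lie 110 mm apart along its length; the collars rest on its top.
- jar_mouth (a point): Wide-mouthed aluminium jar (400 g, loose), a bystander: 85 mm tall, 80 mm wide, opening 64 mm. This point: centre of its opening at rim level, 85 mm above the bench.
Mind the look-alikes: they are no part of the job. What is shaped like the part that bears thin_rod_grip but blue or yellow is not meant.

How it is judged (in metres and radians):
On the way:
1. the thin rod is pushed down into the bottle's neck while the fingers hold it: its collar within 10 mm of the rim (horizontal distance between thin_rod_grip and bottle_mouth below 0.015 m and z of thin_rod_grip in the frame of bottle_mouth below 0.046 m and contact force between the fingers and thin_rod above 1 N), for 0.1 s.
At the end, for the whole second after the job is handed in: The thin rod is home in the narrow-necked bottle: its axis within 15 mm of the centre of the opening, its collar resting on the rim (within 6 mm), upright within 11 degrees, the bottle standing upright (within 6 degrees) on the bench, both released and at rest (horizontal distance between thin_rod_grip and bottle_mouth below 0.015 m and z of thin_rod_grip in the frame of bottle_mouth between 0.026 and 0.042 m and angle between thin_rod_grip's own z axis and vertical below 0.2 rad and angle between bottle_mouth's own z axis and vertical below 0.1 rad and height (world z) of bottle_mouth below 0.101 m and linear speed of each of thin_rod, bottle below 0.03 m/s); the robot touches nothing.
It fails at once if the thick rod is moved by more than 30 mm (distance of thick_rod_grip from where it was at the start of the episode above 0.03 m).
It fails at once if the wide jar is moved by more than 30 mm (distance of jar_mouth from where it was at the start of the episode above 0.03 m).
It fails at once if the bottle is tipped by more than 30 degrees (angle between bottle_mouth's own z axis and vertical above 0.52 rad).
It also fails if it takes over 38 s, if anything falls off the work surface, if the arm or the gripper's body presses on something with over 40 N, if the wrist force passes 120 N, or if a joint passes its speed limit or range.

## Working session

There is one attempt and no reset: what is moved stays moved. The work goes in short steps, Python scripts to look and compute and a tool call to move; the robot and the scene stay as the last step left them, time stands still between calls to the robot, and variables do not carry over. Pictures are saved under pics/ and viewed, about 8 in all and at most 12, crops included, and the job is handed in when it is done.

Besides the shell and the picture viewer there is one more tool, called after "Request:" as name(argument=value, ...) on one line, values as JSON. carry_out: Moves the arm, as the interface text tells. Its arguments: {"type":"object","properties":{"series":{"type":"string"},"grip":{"type":"number"}},"required":["series"]}

```bash
mkdir -p pics; ls
cat > h.py <<'E'
import numpy as np, cv2
from cell import status, get_image, job_done, models
def cam(name): return get_image(name)
def to_world(p,cols,rows):
    cols=np.atleast_1d(cols).astype(int); rows=np.atleast_1d(rows).astype(int)
    z=p["z_map"][rows,cols]; ok=z>0; cols,rows,z=cols[ok],rows[ok],z[ok]
    X=np.c_[(cols-p["cx"])/p["fx"]*z, -(rows-p["cy"])/p["fy"]*z, -z, np.ones(len(z))]
    return (np.linalg.inv(p["camera_from_world"])@X.T).T[:,:3]
def to_pix(p,w):
    c=p["camera_from_world"]@np.r_[w,1]
    return np.array([p["cx"]+p["fx"]*c[0]/-c[2], p["cy"]-p["fy"]*c[1]/-c[2]])
def tool(d):  # world shift -> tool shift
    s=status.sense(); return np.array(s["orientation"]).T@np.array(d)
E
python3 - <<'E'
from h import *
s=status.sense(); print(s["clock"],s["tcp_pos"],np.round(s["orientation"],3),s["opening"])
for n in ("top","side"):
    p=cam(n); cv2.imwrite(f"pics/{n}1.png",p["img"])
    print(n,p["fx"],p["cx"],p["cy"],[k for k in p], "cam pos",np.linalg.inv(p["camera_from_world"])[:3,3])
    for q in ("thin_rod_grip","bottle_mouth","thick_rod_grip","jar_mouth"):
        for r in models.outline_of(q,p)[:4]:
            ys,xs=np.nonzero(r["region"]); w=to_world(p,xs,ys)
            print(q,round(r["score"],2),np.round(r["location"]),len(xs),"med",np.round(np.median(w,0)),"min",np.round(np.percentile(w,2,0)),"max",np.round(np.percentile(w,98,0)))
E
```

```text
pics
0.0 [ 229.27662559 -581.06133432  226.83855462] [[-0.001  0.93   0.367]
 [ 0.001  0.367 -0.93 ]
 [-1.    -0.    -0.001]] 93.84719062709992
top 499.06180184162946 322.36732148666067 195.22459117302043 ['img', 'z_map', 'fx', 'fy', 'cx', 'cy', 'camera_from_world', 'shot'] cam pos [ 283.12522693  -13.45483736 1380.96711712]
thin_rod_grip 0.75 [233. 170.] 214 med [544. 213.  77.] min [529. 196.  69.] max [569. 235. 139.]
thin_rod_grip 0.65 [231. 202.] 219 med [453. 216. 107.] min [437. 200.  99.] max [475. 239. 168.]
thin_rod_grip 0.62 [184. 216.] 234 med [410. 329.  77.] min [394. 314.  -0.] max [433. 372. 138.]
thin_rod_grip 0.6 [243. 240.] 215 med [358. 179.  76.] min [341. 162.  70.] max [379. 202. 138.]
bottle_mouth 0.88 [357. 168.] 541 med [ 554. -111.   60.] min [ 528. -142.    0.] max [591. -82.  95.]
thick_rod_grip 0.75 [276. 200.] 387 med [456. 108. 107.] min [435.  85. 101.] max [486. 135. 168.]
jar_mouth 0.91 [432. 177.] 892 med [ 528. -325.   28.] min [ 486. -372.   -3.] max [ 561. -282.   86.]
side 411.844285451788 320.33789814578563 196.04328654876886 ['img', 'z_map', 'fx', 'fy', 'cx', 'cy', 'camera_from_world', 'shot'] cam pos [240.33919754 604.86656955 613.38930001]
thin_rod_grip 0.93 [274. 302.] 753 med [454. 226. 106.] min [437. 201.  99.] max [477. 242. 167.]
thin_rod_grip 0.71 [270. 383.] 939 med [412. 339.  76.] min [395. 313.  71.] max [434. 353. 137.]
thin_rod_grip 0.71 [192. 336.] 957 med [563. 307.  76.] min [546. 266.  -1.] max [590. 324. 136.]
thin_rod_grip 0.55 [229. 292.] 705 med [547. 221.  76.] min [530. 198.   7.] max [570. 237. 136.]
bottle_mouth 0.85 [302. 209.] 1003 med [554. -93.  52.] min [ 529. -125.    3.] max [587. -78.  93.]
thick_rod_grip 0.88 [304. 254.] 895 med [457. 121. 106.] min [435.  89. 101.] max [486. 140. 167.]
jar_mouth 0.63 [344. 164.] 1044 med [ 521. -293.   54.] min [ 488. -358.    3.] max [ 559. -281.   83.]
```

Run:
```python
import cv2,numpy as np
a=cv2.imread("pics/top1.png");b=cv2.imread("pics/side1.png")
cv2.imwrite("pics/c1.png",cv2.resize(a[120:280,140:480],None,fx=2.3,fy=2.3,interpolation=cv2.INTER_CUBIC)[:600,:800])
cv2.imwrite("pics/c2.png",cv2.resize(b[120:400,140:440],None,fx=2.1,fy=2.1,interpolation=cv2.INTER_CUBIC)[:600,:800])
```

```text
(no output)
```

View pics/c1.png

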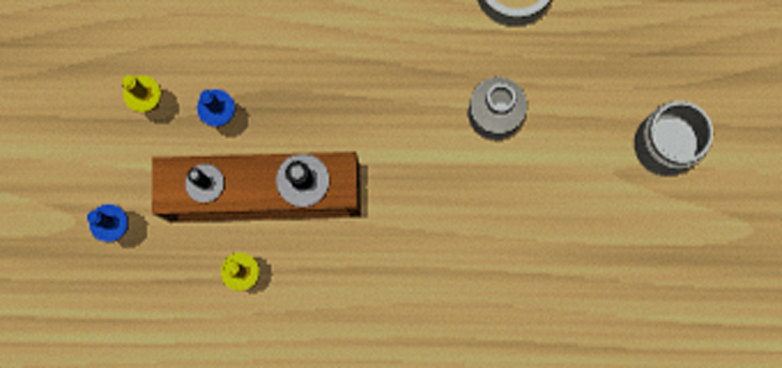

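View pics/c2.png

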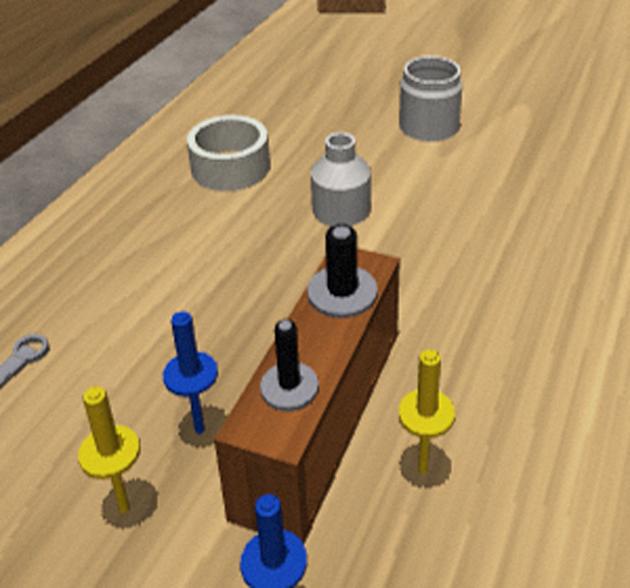

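Candidates for the thin rod: black grip in the rack (top 231,202; side 274,302), blue (233,170 and 184,216) and yellow (243,240 and ~200,160) free-standing ones. The black-gripped rod in the rack's left hole with steel collar fits; the thicker black one at (276,200) is the bystander. The crops confirm it. The bottle is at (357,168) top, the jar at (432,177).

```bash
cat >> h.py <<'E'
def circ(P):
    (c,r)=cv2.minEnclosingCircle(P[:,:2].astype(np.float32)); 
    A=np.c_[2*P[:,:2],np.ones(len(P))]; s=np.linalg.lstsq(A,(P[:,:2]**2).sum(1),rcond=None)[0]
    return "n%d enc %s r%.1f"%(len(P),np.round(c,1),r)+" lsq %s r%.1f"%(np.round(s[:2],1),np.sqrt(s[2]+s[:2]@s[:2]))+" z%.1f"%np.median(P[:,2])
E
python3 - <<'E'
from h import *
for n in ("top","side"):
    p=cam(n)
    vs,us=np.mgrid[0:400,0:640]; W=to_world(p,us.ravel(),vs.ravel())
    def near(c,r,lo,hi):
        return W[(np.hypot(W[:,0]-c[0],W[:,1]-c[1])<r)&(W[:,2]>lo)&(W[:,2]<hi)]
    print(n,"griptop",circ(near((456,218),30,163,172)))
    C=near((456,218),26,103.5,112); print(" collar",circ(C))
    print(" bottle rim",circ(near((556,-111),30,91,99)))
    print(" bottle neck",circ(near((556,-111),30,77,92)))
    print(" body",circ(near((556,-111),45,20,50)), "thick",circ(near((457,110),40,163,172)))
E
```

```text
top griptop n28 enc [456.1 220.8] r7.7 lsq [455.9 220.4] r5.5 z165.7
 collar n115 enc [454.9 217.7] r23.9 lsq [455.7 220.4] r16.7 z105.8
 bottle rim n41 enc [ 560.5 -112.2] r16.2 lsq [ 560.4 -112.6] r14.3 z93.9
 bottle neck n34 enc [ 561.3 -111.3] r17.7 lsq [ 560.  -112.1] r14.8 z86.2
 body n54 enc [ 561.1 -112.8] r34.5 lsq [ 561.1 -112.8] r33.6 z39.3 thick n69 enc [460.4 110.6] r12.6 lsq [460.3 110.7] r8.9 z165.7
side griptop n64 enc [457.1 221.5] r8.3 lsq [457.6 221.6] r5.4 z165.5
 collar n376 enc [457.5 221. ] r22.8 lsq [457.7 221.8] r16.2 z105.3
 bottle rim n55 enc [ 560.8 -111.6] r17.6 lsq [ 562.3 -111.1] r14.8 z93.2
 bottle neck n121 enc [ 562.1 -111.4] r17.5 lsq [ 562. -111.] r14.6 z85.1
 body n300 enc [ 561.3 -109.3] r33.5 lsq [ 562.7 -112.3] r33.3 z35.9 thick n120 enc [461.6 111.2] r13.4 lsq [462.  112.1] r9.0 z165.3
```

Request:
carry_out(series="0 48 -36 0 0 0;0 48 -36 0 0 0;0 48 -36 0 0 0;0 48 -36 0 0 0;0 48 -36 0 0 0", grip=-0.3)

```text
clock: 1.23
tcp_pos: [388.6, -322.0, 227.1]
orientation: [[-0.0, 0.933, 0.36], [-0.002, 0.36, -0.933], [-1.0, -0.001, 0.002]]
ft_force: [0.7, -0.8, -0.4]
opening: 61.7
```

Request:
carry_out(series="0 26 -49 0 0 0;0 26 -49 0 0 0;0 26 -49 0 0 0;0 26 -49 0 0 0;0 26 -49 0 0 0")

```text
clock: 1.85
tcp_pos: [422.9, -37.2, 227.6]
orientation: [[0.003, 0.932, 0.362], [-0.004, 0.362, -0.932], [-1.0, 0.002, 0.005]]
ft_force: [1.8, -0.5, 0.2]
opening: 61.3
```

Request:
carry_out(series="0 26 -49 0 0 0;0 26 -49 0 0 0;0 26 -49 0 0 0;0 24 -45 0 0 0;0 0 0 0 0 0")

```text
clock: 2.48
tcp_pos: [448.3, 189.5, 228.3]
orientation: [[0.007, 0.931, 0.366], [-0.002, 0.366, -0.931], [-1.0, 0.006, 0.005]]
ft_force: [-1.1, -1.4, 0.7]
opening: 61.6
```

```bash
python3 -c "
from h import *
s=status.sense();print(s['q'],tool(np.array([457,221,139])-s['tcp_pos']))"
```

```text
[ 0.08183958  0.2093441  -0.61669426  1.93481854  0.14688384  1.03499884
 -1.79570323] [ 89.30093541  19.08125793 -26.54556328]
```

Request:
carry_out(series="0 15 -20 0 0 0;0 4 -6 0 0 0;0 0 0 0 0 0")

```text
clock: 2.85
tcp_pos: [456.8, 219.5, 228.1]
orientation: [[0.007, 0.931, 0.365], [-0.004, 0.365, -0.931], [-1.0, 0.005, 0.006]]
ft_force: [0.4, -0.4, -0.7]
opening: 60.9
```

```bash
python3 -c "
from h import *
s=status.sense();print(s['tcp_pos'],tool(np.array([457,221,139])-s['tcp_pos']));print(np.round(s['orientation'],4), tool([0,0,-1]))"
```

```text
[456.77586428 219.51905141 228.13576184] [89.12918329  0.30204727 -1.82344127]
[[ 0.0068  0.9312  0.3645]
 [-0.0037  0.3646 -0.9312]
 [-1.      0.005   0.0059]] [ 0.99997003 -0.00501005 -0.00590266]
```

Request:
carry_out(series="30 0 -2 0 0.006 -0.005;30 0 0 0 0 0;22 0 0 0 0 0;6 0 0 0 0 0;0 0 0 0 0 0")

```text
clock: 3.48
tcp_pos: [457.3, 215.6, 139.0]
orientation: [[0.002, 0.933, 0.359], [-0.002, 0.359, -0.933], [-1.0, 0.001, 0.003]]
ft_force: [0.3, 0.9, 0.1]
opening: 61.1
```

Run:
```python
from h import *
s=status.sense();print(s['tcp_pos'],tool(np.array([457,221,139])-s['tcp_pos']),s['ft_force'])
a=cam("side")["img"]; b=cam("top")["img"]
a=cv2.resize(a[200:360,190:370],(540,480)); b=cv2.resize(b[160:240,190:290],(600,480))[:,:260+0] if 0 else cv2.resize(b[170:240,200:238+0],(260,480))
cv2.imwrite("pics/g1.png",np.hstack([a,b]))
```

```text
[457.29805867 215.62198072 138.96357606] [-0.047466    1.65289957 -5.1262976 ] [0.25995769 0.87169962 0.0760411 ]
```

View pics/g1.png

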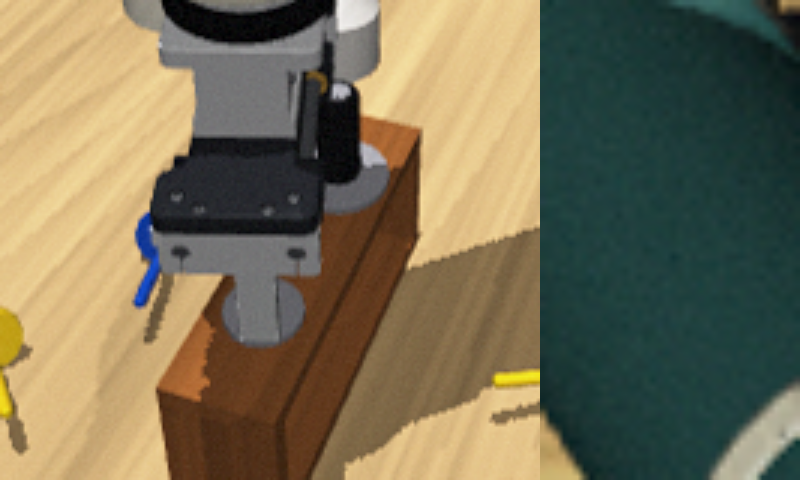

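The finger is around the black grip; the free-standing coloured rods have toppled by themselves (blue and yellow lie on the bench). Correct sideways by 5 mm, then grip.

Request:
carry_out(series="0 1.5 -5 0 0 0;0 0 0 0 0 0")

```text
clock: 3.82
tcp_pos: [457.7, 221.8, 140.7]
orientation: [[0.005, 0.933, 0.359], [-0.001, 0.359, -0.933], [-1.0, 0.004, 0.003]]
ft_force: [0.4, -0.6, 0.9]
opening: 61.2
```

Request:
carry_out(series="0 0 0 0 0 0;0 0 0 0 0 0;0 0 0 0 0 0;0 0 0 0 0 0;0 0 0 0 0 0", grip=1)

```text
clock: 4.45
tcp_pos: [457.9, 221.8, 141.0]
orientation: [[0.005, 0.933, 0.359], [-0.001, 0.359, -0.933], [-1.0, 0.005, 0.003]]
ft_force: [0.2, 0.2, 0.8]
opening: 15.5
```

Run:
```python
from h import *
s=status.sense();print(s['tcp_pos'],s['opening'],s['ft_force'],tool([0,0,-1]))
p=cam("side"); cv2.imwrite("pics/s3.png",p["img"])
```

```text
[457.85243975 221.81658425 141.00820025] 15.538637415234602 [0.24634202 0.2238129  0.83876358] [ 0.99998557 -0.0045635  -0.002834  ]
```

View pics/s3.png

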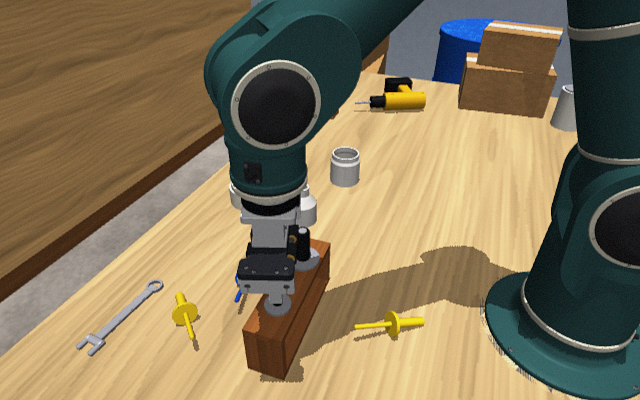

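Opening 15.5 mm: held. Yellow rods lie at (185,312) and (390,323) away from the path; the jar stands at (345,165). Lift straight up.

Request:
carry_out(series="-25 0 0 0 0 0;-35 0 0 0 0 0;-35 0 0 0 0 0;-35 0 0 0 0 0;-30 0 0 0 0 0")

```text
clock: 5.12
tcp_pos: [455.6, 221.4, 303.4]
orientation: [[-0.0, 0.933, 0.36], [-0.002, 0.36, -0.933], [-1.0, -0.001, 0.002]]
ft_force: [0.3, -0.3, -1.3]
opening: 15.3
```

Run:
```python
from h import *
s=status.sense();print(s['tcp_pos'],s['opening'],s['ft_force'],tool([0,0,-1]),s["q"])
p=cam("side"); cv2.imwrite("pics/s4.png",cv2.resize(p["img"][100:380,150:450],None,fx=2,fy=2))
```

```text
[455.55745919 221.35706997 303.40013756] 15.329481252668703 [ 0.29430529 -0.3382445  -1.29414308] [ 9.99997153e-01  9.86621258e-04 -2.17286612e-03] [ 0.05578863  0.18001865 -0.64215929  1.78941732  0.1168701   1.21114486
 -1.82274276]
```

View pics/s4.png

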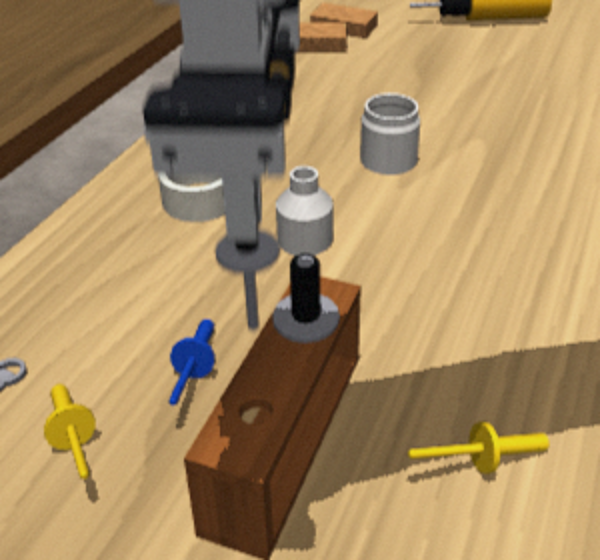

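The rod is out and hanging upright, its tip above the thick rod. Next, carry it to the bottle.

Request:
carry_out(series="0 -2 30 0 0 0;0 -3 50 0 0 0;0 -3 50 0 0 0;0 -3 50 0 0 0;0 -3 50 0 0 0")

```text
clock: 5.8
tcp_pos: [527.6, -0.0, 308.2]
orientation: [[0.006, 0.93, 0.367], [-0.0, 0.367, -0.93], [-1.0, 0.006, 0.002]]
ft_force: [0.8, -0.5, -0.9]
opening: 15.8
```

Request:
carry_out(series="0 -3 45 0 0 0;0 -2 30 0 0 0;0 -1 15 0 0 0;0 0 0 0 0 0")

```text
clock: 6.3
tcp_pos: [555.4, -91.8, 306.8]
orientation: [[0.004, 0.932, 0.363], [-0.0, 0.363, -0.932], [-1.0, 0.004, 0.002]]
ft_force: [-0.0, 0.9, -1.0]
opening: 15.5
```

Run:
```python
from h import *
s=status.sense();print(s['tcp_pos'],tool(np.array([561,-112,s['tcp_pos'][2]])-s['tcp_pos']),s['opening'],tool([0,0,-1]),s["q"])
```

```text
[555.37463052 -91.8360099  306.83340405] [ 0.02981594 -2.06838986 20.83151826] 15.504603387008725 [ 0.99999079 -0.00388872 -0.00181739] [ 0.45175305  0.26259423 -0.41524449  1.66442294  0.11127407  1.23362481
 -1.18703137]
```

Request:
carry_out(series="0 -2 20 0 0.002 -0.004;20 0 0 0 0 0;30 0 0 0 0 0;0 0 0 0 0 0")

```text
clock: 6.8
tcp_pos: [561.4, -109.7, 256.5]
orientation: [[0.0, 0.93, 0.367], [0.0, 0.367, -0.93], [-1.0, 0.0, -0.0]]
ft_force: [0.7, 0.1, -0.4]
opening: 15.6
```

Run:
```python
from h import *
s=status.sense();print(s['tcp_pos'],s['opening'],tool([0,0,-1]))
T=s['tcp_pos']
for n in ("side","top"):
    p=cam(n); vs,us=np.mgrid[0:400,0:640]; W=to_world(p,us.ravel(),vs.ravel())
    def near(c,r,lo,hi): return W[(np.hypot(W[:,0]-c[0],W[:,1]-c[1])<r)&(W[:,2]>lo)&(W[:,2]<hi)]
    for nm,a in dict(rim=((561,-112),22,91,99),neck=((561,-112),22,77,92),body=((561,-112),40,15,50),rod=((T[0],T[1]),20,T[2]-105,T[2]-50),rodlow=((T[0],T[1]),20,T[2]-108,T[2]-85),collar=((T[0],T[1]),30,T[2]-42,T[2]-30)).items():
        P=near(*a)
        if len(P)>8: print(n,nm,circ(P),"mean",P.mean(0).round(1),"zmin",P[:,2].min().round(1))
    if n=="side":
        u,v=to_pix(p,[561,-112,120]).astype(int); print(u,v); cv2.imwrite("pics/s5.png",cv2.resize(p["img"][max(v-80,0):v+70,max(u-80,0):u+80],None,fx=4,fy=4)[:600,:800])
```

```text
[ 561.43050589 -109.74202798  256.46579853] 15.648238023073379 [ 9.99999875e-01 -4.87800349e-04  1.05642268e-04]
side rim n55 enc [ 561.8 -112. ] r16.9 lsq [ 562.6 -111.5] r14.5 z93.1 mean [ 561.6 -110.1   93.1] zmin 91.1
side neck n126 enc [ 562.3 -111. ] r16.8 lsq [ 562.3 -110.7] r14.5 z85.1 mean [ 561.  -108.7   84.9] zmin 77.1
side body n345 enc [ 560.4 -107. ] r33.2 lsq [ 562.6 -112.2] r33.2 z33.2 mean [552.  -88.8  33.2] zmin 15.0
side rod n82 enc [ 559.6 -107.9] r5.0 lsq [ 559.9 -108.1] r2.9 z176.6 mean [ 559.5 -107.2  176.9] zmin 151.5
side rodlow n37 enc [ 559.4 -107.1] r3.8 lsq [ 559.9 -107.8] r2.9 z159.6 mean [ 559.4 -107.4  160.2] zmin 149.9
side collar n172 enc [ 560.  -108.1] r22.5 lsq [ 559.9 -107.1] r16.3 z219.8 mean [ 558.  -102.9  219.5] zmin 214.7
302 177
top body n9 enc [551.2 -81.5] r6.8 lsq [551.6 -84.4] r5.5 z34.6 mean [550.9 -81.3  35.8] zmin 20.3
```

View pics/s5.png

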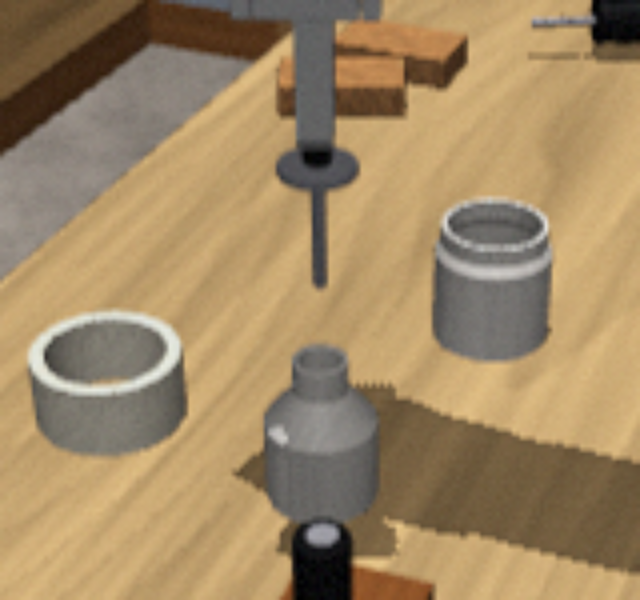

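The rod hangs upright above the neck; bottle upright, jar untouched. Small sideways correction, then partway down.

Request:
carry_out(series="10 1 3.5 0 0 0;20 0 0 0 0 0;0 0 0 0 0 0")

```text
clock: 7.28
tcp_pos: [566.4, -113.1, 230.2]
orientation: [[0.008, 0.93, 0.367], [-0.001, 0.367, -0.93], [-1.0, 0.007, 0.004]]
ft_force: [0.3, -0.6, -0.6]
opening: 15.5
```

```bash
cat > m.py <<'E'
from h import *
s=status.sense();print(s['clock'],s['tcp_pos'],s['opening'],tool([0,0,-1]))
T=s['tcp_pos']
p=cam("side"); vs,us=np.mgrid[0:400,0:640]; W=to_world(p,us.ravel(),vs.ravel())
def near(c,r,lo,hi): return W[(np.hypot(W[:,0]-c[0],W[:,1]-c[1])<r)&(W[:,2]>lo)&(W[:,2]<hi)]
for nm,a in dict(neck=((561,-112),24,77,92),rod=((T[0],T[1]),12,max(T[2]-105,99),T[2]-50),collar=((T[0],T[1]),30,T[2]-42,T[2]-30)).items():
    P=near(*a)
    if len(P)>8: print(nm,circ(P),"mean",P.mean(0).round(1),"zmin",P[:,2].min().round(1))
E
python3 m.py
```

```text
7.275 [ 566.43753439 -113.06567816  230.19356149] 15.545112013167426 [ 0.99996975 -0.00656955 -0.00416398]
neck n124 enc [ 560.5 -111.9] r18.4 lsq [ 561.9 -110.8] r14.7 z85.3 mean [ 561.1 -109.3   85.2] zmin 77.3
rod n74 enc [ 566.1 -111.2] r4.5 lsq [ 565.8 -110.9] r2.9 z155.7 mean [ 565.3 -110.1  154. ] zmin 126.7
collar n167 enc [ 565.8 -112.5] r23.4 lsq [ 564.8 -109.8] r15.9 z193.8 mean [ 562.9 -105.6  193.6] zmin 188.2
```

Request:
carry_out(series="6 -3.5 -1 0 0.004 -0.006;6 0 0 0 0 0;0 0 0 0 0 0")

```text
clock: 7.7
tcp_pos: [563.8, -113.8, 220.0]
orientation: [[0.003, 0.93, 0.367], [-0.001, 0.367, -0.93], [-1.0, 0.003, 0.002]]
ft_force: [-0.3, -0.4, -1.0]
opening: 15.5
```

```bash
python3 m.py
```

```text
7.7 [ 563.77909621 -113.75718841  219.95825348] 15.460444855890572 [ 0.99999372 -0.00296602 -0.00194155]
neck n123 enc [ 563. -111.] r17.8 lsq [ 562.  -110.8] r14.8 z85.2 mean [ 560.9 -108.8   85. ] zmin 77.2
rod n69 enc [ 562.  -111.8] r5.0 lsq [ 562.4 -112. ] r3.1 z138.6 mean [ 562.  -110.7  140. ] zmin 115.6
collar n165 enc [ 563.3 -113.1] r22.9 lsq [ 562.2 -111.2] r16.2 z183.4 mean [ 560.4 -107.1  183.2] zmin 178.4
```

Request:
carry_out(series="10 0 0 0 0 0;10 0 0 0 0 0;10 0 0 0 0 0;10 0 0 0 0 0;0 0 0 0 0 0")

```text
clock: 8.38
tcp_pos: [563.8, -113.7, 176.8]
orientation: [[0.003, 0.93, 0.367], [-0.001, 0.367, -0.93], [-1.0, 0.003, 0.002]]
ft_force: [0.4, -0.6, -0.3]
opening: 15.3
```

```bash
python3 m.py
```

```text
8.375 [ 563.81018601 -113.72272725  176.84247352] 15.311874614942594 [ 0.99999534 -0.00259131 -0.00161349]
neck n112 enc [ 563.6 -109.4] r17.2 lsq [ 561.9 -109.9] r13.9 z86.1 mean [ 560.4 -105.8   85.5] zmin 77.2
rod n32 enc [ 562.1 -111.7] r3.9 lsq [ 562.4 -111.9] r2.9 z110.3 mean [ 562.3 -111.3  110.4] zmin 99.2
collar n162 enc [ 563.4 -112.3] r23.2 lsq [ 562.1 -110.7] r16.2 z140.3 mean [ 560.2 -106.5  140.2] zmin 135.2
```

Request:
carry_out(series="10 0 0 0 0 0;10 0 0 0 0 0;9 0 0 0 0 0;4 0 0 0 0 0;0 0 0 0 0 0")

```text
clock: 9.05
tcp_pos: [564.4, -113.8, 142.3]
orientation: [[0.004, 0.93, 0.367], [-0.001, 0.367, -0.93], [-1.0, 0.004, 0.002]]
ft_force: [-0.3, 0.6, -0.8]
opening: 15.6
```

Collar about 6 mm above the rim. Small steps to contact.

Request:
carry_out(series="2 0 0 0 0 0;2 0 0 0 0 0;1 0 0 0 0 0;0 0 0 0 0 0")

```text
clock: 9.55
tcp_pos: [564.7, -113.8, 137.5]
orientation: [[0.005, 0.93, 0.367], [-0.001, 0.367, -0.93], [-1.0, 0.004, 0.003]]
ft_force: [-0.5, 0.7, -0.8]
opening: 15.8
```

```bash
python3 m.py
```

```text
9.55 [ 564.73618548 -113.83020501  137.52139907] 15.771238201728725 [ 0.99998666 -0.00433109 -0.0028158 ]
neck n76 enc [ 560.1 -105.2] r15.0 lsq [ 562.4 -111.7] r15.4 z83.9 mean [ 557.9 -100.5   84.2] zmin 77.2
collar n157 enc [ 564.5 -111.7] r23.3 lsq [ 563.4 -111.1] r16.4 z100.8 mean [ 561.5 -107.   100.8] zmin 95.6
```

Request:
carry_out(series="1 0 0 0 0 0;1 0 0 0 0 0;0 0 0 0 0 0")

```text
clock: 9.98
tcp_pos: [564.9, -113.9, 135.8]
orientation: [[0.006, 0.93, 0.367], [-0.001, 0.367, -0.93], [-1.0, 0.005, 0.003]]
ft_force: [-1.1, 0.8, 2.2]
opening: 15.4
```

Upward force appeared: the collar rests on the rim. Release.

Request:
carry_out(series="0 0 0 0 0 0;0 0 0 0 0 0;0 0 0 0 0 0;0 0 0 0 0 0", grip=-0.3)

```text
clock: 10.48
tcp_pos: [565.0, -113.9, 135.8]
orientation: [[0.006, 0.93, 0.367], [-0.001, 0.367, -0.93], [-1.0, 0.005, 0.003]]
ft_force: [0.1, 0.9, -0.0]
opening: 52.6
```

Request:
carry_out(series="-8 0 0 0 0 0;-20 0 0 0 0 0;-30 0 0 0 0 0;-40 0 0 0 0 0;-40 0 0 0 0 0")

```text
clock: 11.1
tcp_pos: [563.0, -113.3, 277.4]
orientation: [[0.002, 0.93, 0.367], [0.0, 0.367, -0.93], [-1.0, 0.002, 0.001]]
ft_force: [0.3, -0.4, 0.1]
opening: 61.4
```

Request:
carry_out(series="0 -50 0 0 0 0;0 -55 0 0 0 0;0 -55 0 0 0 0;0 0 0 0 0 0;0 0 0 0 0 0")

```text
clock: 11.72
tcp_pos: [411.9, -173.2, 282.4]
orientation: [[0.011, 0.93, 0.368], [-0.003, 0.368, -0.93], [-1.0, 0.009, 0.006]]
ft_force: [-0.3, 0.0, -0.2]
opening: 60.7
```

Run:
```python
from h import *
s=status.sense();print(s['clock'],s['tcp_pos'],s['opening'],s['ft_force'])
ims=[]
for n in ("side","top"):
    p=cam(n); vs,us=np.mgrid[0:400,0:640]; W=to_world(p,us.ravel(),vs.ravel())
    def near(c,r,lo,hi): return W[(np.hypot(W[:,0]-c[0],W[:,1]-c[1])<r)&(W[:,2]>lo)&(W[:,2]<hi)]
    for nm,a in dict(griptop=((563,-112),25,158,170),collar=((563,-112),30,98,106),body=((563,-112),40,15,50),jar=((525,-325),50,80,90)).items():
        P=near(*a)
        if len(P)>8: print(n,nm,circ(P))
    u,v=to_pix(p,[561,-112,90]).astype(int); h=80 if n=="side" else 40; v=max(v,h);ims.append(cv2.resize(p["img"][v-h:v+h,u-h:u+h],(400,400)))
cv2.imwrite("pics/e.png",np.hstack(ims))
```

```text
11.725 [ 411.86188711 -173.16647387  282.3881099 ] 60.743689647404736 [-0.28348175  0.02650723 -0.24563422]
side griptop n21 enc [ 564.2 -112.2] r6.9 lsq [ 564.2 -112.3] r5.2 z160.1
side collar n124 enc [ 565.2 -110.5] r23.7 lsq [ 563.8 -112.5] r15.7 z99.7
side body n340 enc [ 560.2 -106.6] r33.2 lsq [ 562.7 -112.2] r33.3 z32.6
side jar n103 enc [ 525.  -320.1] r38.1 lsq [ 526.6 -320.2] r33.9 z82.3
top griptop n28 enc [ 562.6 -113.6] r7.7 lsq [ 562.8 -113.3] r5.5 z159.8
top collar n120 enc [ 562.7 -114.1] r22.0 lsq [ 563.1 -113.7] r16.6 z100.3
top body n62 enc [ 559.8 -112.9] r33.8 lsq [ 560.5 -112.8] r33.0 z36.3
```

View pics/e.png

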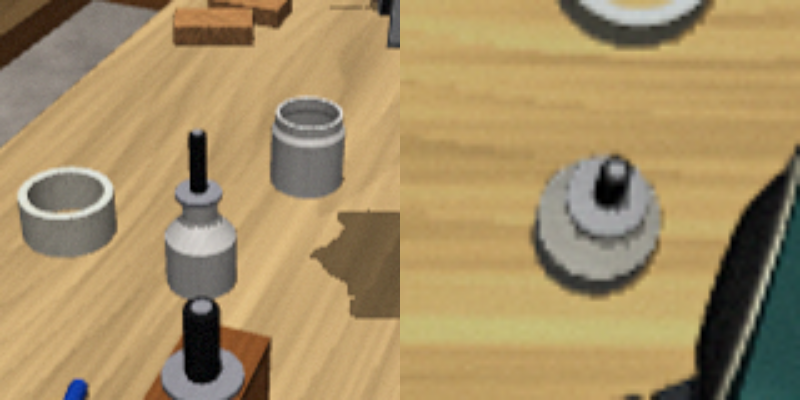

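The thin rod stands upright with its collar on the bottle's rim. The bottle is upright, the jar and the thick rod are in place, and the arm is clear.

```bash
python3 -c "
from h import *
print(job_done())"
```

```text
the job is handed in; nothing more can be done
None
```

The thin black-gripped rod is now in the narrow-necked bottle. I held it until its collar touched the rim (the wrist force changed by about 3 N), then let go and moved the arm clear. I handed the job in at about 12 s on the robot's clock.

- **Fit:** the rod's axis is about 2–3 mm from the bottle's axis. The collar top is at about 100 mm and the grip top at about 160 mm, which fits the collar resting on the 95 mm rim. The rod and bottle look upright in both cameras, to within the 2 mm calibration.
- **Bystanders:** the thick rod still stands in the rack in the picture. The jar's position agrees with the first reading to within the error of the measurements. I didn't measure either one's displacement exactly.
- **Unexpected:** the loose blue and yellow look-alikes toppled early on. I believe they fell by themselves, because the wrist force showed no contact, but I didn't confirm this. I saw both yellow rods and one blue rod lying on the bench. The other blue rod (first seen at about 412, 335 mm) was not in later views, so I couldn't check that it stayed on the work surface.

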